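Switch the vial diverter and feed the red vial

ROBOT

A 6-joint arm with a two-finger parallel gripper is mounted at the origin on a cart in front of the work surface, level with it; the furniture and walls round the work are solid. World frame = base frame: x ahead of the robot, y to its left, z up, the work surface at z = 0. Lengths are in m, angles in degrees, forces in N, time in s.
With the tool pointing down it reaches from about 0.25 to 0.725 m from the base axis. Payload 9.7 kg.
Tool frame: the origin (TCP) lies midway between the tips of the shut fingers; the grasp point (between the pads) lies bot.hold_point_z behind it (bot.hold_point_z is the distance from the TCP to the grasp point, in m); z points along the fingers, y is the line along which they close (so a half turn about z gives the same grasp; the last joint's range is limited). The gripper opens to 85 mm and grips with 20 to 120 N. Pads are 22 mm wide; open, the fingers measure 114 mm over their backs; the gripper's body (76 mm by 85 mm) begins 54 mm behind the grasp point. The pads swing forward as they close: fully open they stand 13 mm farther back than shut.
Start: joints at [0, 4.979, 10.078, 95.1, 0, 90], TCP at [0.55, -0, 0.231] pointing down, gripper open.
Joint ranges: [-179.16, 179.16], [-48.56, 103.87], [-65.8, 70.77], [-126.05, 130.52], [-82.76, 87.17], [-180, 180]. Speed limits (degrees/s): [127.2, 127.2, 147.25, 180, 180, 180].

INTERFACE

Orientations are given as [roll, pitch, yaw] about the fixed x, y, z axes, in that order (R = Rz(yaw) Ry(pitch) Rx(roll)).
In Python, from workcell import bot, camera, camera_model, ticket gives the robot as it stands.
- The arm moves only by the tool send_rows, never from a script. Its argument "targets" is text: rows parted by semicolons, each of 5 numbers parted by spaces: the shift along the tool's x, y, z in mm, then the turn about the tool's z in degrees, then the closure in counts, from 0 (fully open) to 255 (shut). A call has 1 to 20 rows; each row is the pose to reach, as a shift and turn from the pose commanded when the call began, along the tool's axes at that moment; what a row does not reach only later rows make up. A row lasts 1/8 s, in which the tool goes at most 62.5 mm and 10.7 degrees, less where a joint would pass 70% of its speed; a pose out of reach is approached as far as the arm can. A call with a gripper value outside its range is refused whole. The fingers move at their own pace and stop on an object; "newtons" is the grip in N (left out, the last holds). Time passes only in rows, so rows that repeat a pose let the fingers close. It gives the time, the measured TCP pose, the force, the opening and the grip force at its end, in the units of the state.
- bot.get_obs(): the state, without advancing time (a new reading comes with each control period).
- camera(name): name is "scene" or "side" or "wrist"; returns the picture (480x640x3 uint8, blue, green, red); there is no depth.
- camera_model(name): a dict with "K" (3x3 intrinsics, pixels), "pose" (4x4, takes a point from camera to world coordinates); the wrist camera has in their place "T_tool_cam" (4x4, takes a point from camera to tool coordinates, whose origin is the TCP and whose axes are the flange's). Camera axes: x right, y down, z forward; pixel columns grow to the right and rows downward; lengths in m; the calibration is good to about 2 mm. A picture is of the moment at which its call begins: read the wrist's pose just before it. camera_model takes no time and is no camera call.
- ticket.job_done(): hands the job in; it is judged then, once.
The state is a dict: "time": time; "q": joint angles; "qd": joint speeds; "joint_efforts": joint torques, N m; "ee_pos": TCP position; "tcp_rot": TCP orientation; "wrist_force": force on the tool from outside, world axes, zero at the start; "torque": the same for the moment, N m; "opening": finger opening in m; "grasp_force": force on a finger pad.
Only numpy, scipy, OpenCV 4.12 (cv2) and the standard library are available. Lean on these libraries where they do the work, as an engineer would, in place of code of your own. Each camera call takes 0.05 s, during which the arm holds its last target. There are 200 camera calls.

TASK

The vial sorter's seesaw gate is tipped toward the left, white tray. Rock it fully over to the other side by pushing its rocker bar, and only then push the red-capped vial off its perch into the drop slot in the middle so that it rolls down the right-hand chute into the blue tray. Do not pick anything up, leave the green-capped vial lying on its perch, and do not disturb the things standing around.

Things in the scene. Friction and masses are not known exactly. Their poses are not given: they have to be found in the camera images.
- sorter: Fixed bench-top vial sorter, 76 deep x 430 wide x 143 mm high. Origin: on the bench under its middle; x points away from the robot, y left, z up. On top two grey perches with the drop slot between; under the slot, behind a clear front panel, the yellow gate plate (pivot along x, 90 mm up) sends a dropped vial down the chute on its low side. Its rocker bar is in front, at x = -98 mm.
- perch_left (a point): Middle of the nest on the left perch, on its surface, 139 mm up, 45 mm left of the slot centre. The polished perch runs from y = 18 to 75 mm and slopes 3 degrees down to its open outer end; panels at x = +-26 to +-30 mm edge it, 143 mm high. The vial leans on a 2 mm rib on its outer side; push it at mid height from outside, right over the slot's edge, or it rolls back.
- perch_right (a point): The same for the right perch, the mirror image, 45 mm right of the slot centre.
- gate_rocker (a joint): Tilt of the seesaw gate and its yellow rocker bar (one rigid part, on a shaft along x, 90 mm up). +0.32 = left end fully down (feeds the white tray), 0 = level, -0.32 = right end fully down (feeds the blue tray); hard stops at both. It starts at +0.2 to +0.32. The pivot is a little stiff: it takes about 0.5 N at a pad, and stays where it is left.
- pad_left (a point): Top centre of the round black press pad (28 mm diameter, 8 mm thick) on the left end of the rocker bar, 70 mm from the pivot and 68 mm in front of the clear panel. Nothing below or above it.
- pad_right (a point): The same on the right end, which is raised at the start. At the right-down stop the top of this pad is about 73 mm above the bench; at the left-down stop about 117 mm.
- vial_red_centre (a point): Centre of the red-capped glass vial (22 mm diameter, 46 mm long, about 15 g) lying along the sorter's x with its cap toward the robot, on the left or the right perch (they are swapped at random), 150 mm above the bench.
- vial_green_centre (a point): Centre of the green-capped vial, same size, on the other perch. To be left there.
- slot (a point): Centre of the mouth of the drop slot, 140 mm above the bench, level with the perches' inner ends; 36 mm wide in the sorter's y, 52 mm in its x.
- blue_tray (a point): Centre of the inner floor of the blue catch tray at the right end of the sorter (inside 70 x 118 mm, walls 38 mm high); fixed to the sorter.
- white_tray (a point): The same for the white catch tray at the left end.
- pot: Loose bystander: sample pot with orange cap, 31 mm diameter, 74 mm high, origin at its underside.
- wash_bottle: Loose bystander: small white bottle with a dark red band, 42 mm diameter, 92 mm high, origin at its underside.
- lab_timer: Loose bystander: white kitchen-style lab timer, 62 x 66 x 19 mm, origin at its underside.
Not all that is in view belongs to the job. What is shaped like the part that bears vial_red_centre but purple or turquoise is not meant.

How it is judged:
By the outcome, as a careful person would: the job done as asked, in the order asked, and still so for the second after the job is handed in, with the robot touching nothing.
It also fails if it takes over 45 s, if anything falls off the work surface, if the arm or the gripper's body presses on something with over 40 N, if the wrist force passes 120 N, or if a joint passes its speed limit or range.

## Working session

There is one attempt and no reset: what is moved stays moved. The work goes in short steps, Python scripts to look and compute and a tool call to move; the robot and the scene stay as the last step left them, time stands still between calls to the robot, and variables do not carry over. Pictures are saved under pics/ and viewed, at most 10 in all, crops included, and the job is handed in when it is done.

Besides the shell and the picture viewer there is one more tool, called by a JSON object that holds its "api" and its "payload", one argument or row to a line. send_rows: Moves the arm, as the interface text tells. Its arguments: {"type":"object","properties":{"targets":{"type":"string"},"newtons":{"type":"number"}},"required":["targets"]}

```bash
mkdir -p pics; ls; python3 - <<'E'
from workcell import bot,camera,camera_model
import cv2,numpy as np
o=bot.get_obs();print(o['time'],o['ee_pos'],o['tcp_rot'],bot.hold_point_z)
for n in("scene","side","wrist"):
    cv2.imwrite(f"pics/{n}0.png",camera(n));m=camera_model(n);print(n,{k:np.round(v,4).tolist() if not isinstance(v,str) else v for k,v in m.items()})
E
```

```text
pics
0.0 [ 5.49770098e-01 -1.40274171e-05  2.30541278e-01] [-1.79920585e+02  1.10348825e-03  8.99982011e+01] 0.0187
scene {'K': [[437.4739, 0.0, 317.4364], [0.0, 437.4739, 239.1248], [0.0, 0.0, 1.0]], 'pose': [[0.7754, -0.4183, 0.4731, 0.0342], [-0.6314, -0.4962, 0.596, -0.6725], [-0.0146, -0.7608, -0.6488, 0.7722], [0.0, 0.0, 0.0, 1.0]]}
side {'K': [[601.7493, 0.0, 320.6021], [0.0, 601.7493, 237.2926], [0.0, 0.0, 1.0]], 'pose': [[0.8875, -0.1925, 0.4187, -0.0484], [-0.4608, -0.3583, 0.812, -1.1526], [-0.0063, -0.9136, -0.4067, 0.6666], [0.0, 0.0, 0.0, 1.0]]}
wrist {'K': [[337.1958, 0.0, 323.1684], [0.0, 337.1958, 237.9568], [0.0, 0.0, 1.0]], 'T_tool_cam': [[-0.0013, -0.9547, -0.2976, 0.0768], [1.0, -0.0011, -0.0007, -0.0], [0.0003, -0.2976, 0.9547, -0.1425], [0.0, 0.0, 0.0, 1.0]]}
```

View pics/scene0.png

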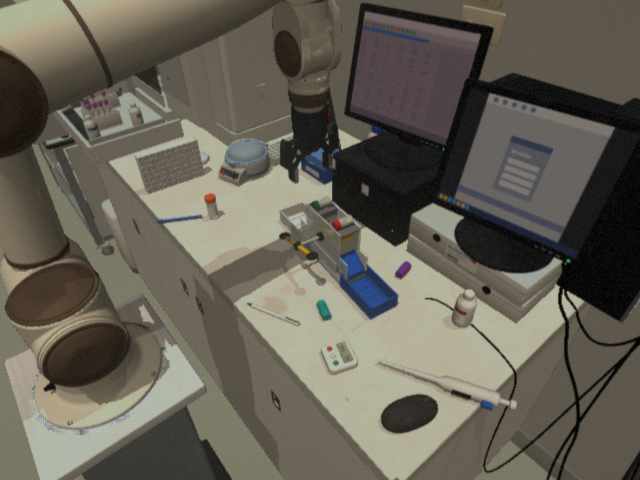

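View pics/side0.png

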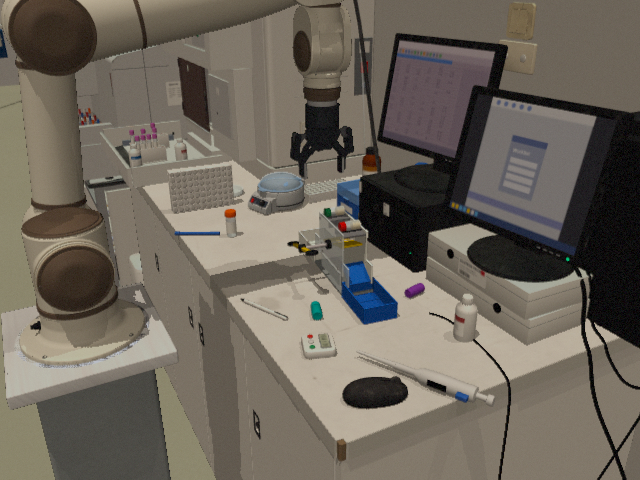

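Red vial: scene (341,224) / side (348,227), at the right end of the sorter. Green is at scene (320,205) / side (328,213). Decoys are the purple vial at scene (403,270) and the turquoise one at (324,310), both on the bench. I'll check this in close crops.

```bash
python3 - <<'E'
import cv2,numpy as np
a=cv2.imread("pics/side0.png")[195:325,270:410];b=cv2.imread("pics/scene0.png")[185:315,265:405]
c=np.hstack([cv2.resize(x,(400,371),interpolation=cv2.INTER_CUBIC) for x in(a,b)])
cv2.imwrite("pics/crop0.png",c)
E
```

```text
(no output)
```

View pics/crop0.png

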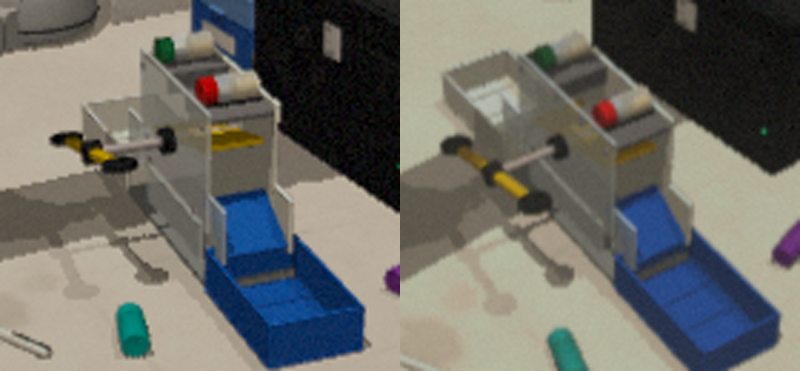

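View pics/wrist0.png

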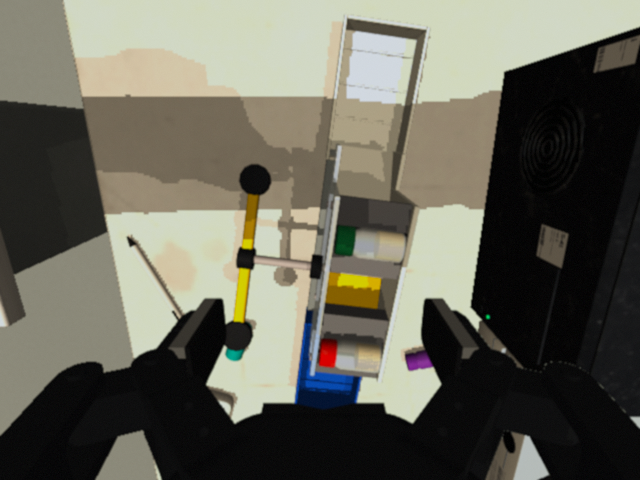

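The crop confirms it: the red-capped vial is on the right perch (wrist view cap at (328,354)) and the green-capped one on the left perch (345,240). The left pad (255,180) is low and the right pad (237,336) is raised.

```bash
cat > h.py <<'E'
import numpy as np,cv2
from scipy.spatial.transform import Rotation as R
from workcell import bot,camera,camera_model
def pose(n,o=None):
    m=camera_model(n)
    if n!="wrist": return m['K'],np.array(m['pose'])
    T=np.eye(4);T[:3,:3]=R.from_euler('xyz',o['tcp_rot'],degrees=True).as_matrix();T[:3,3]=o['ee_pos']
    return m['K'],T@np.array(m['T_tool_cam'])
def ray(n,u,v,o=None):
    K,T=pose(n,o);d=T[:3,:3]@np.linalg.solve(K,[u,v,1]);return T[:3,3],d/np.linalg.norm(d)
def onz(n,u,v,z,o=None):
    c,d=ray(n,u,v,o);return c+d*(z-c[2])/d[2]
def tri(rs):
    A=sum(np.eye(3)-np.outer(d,d) for c,d in rs);b=sum((np.eye(3)-np.outer(d,d))@c for c,d in rs);return np.linalg.solve(A,b)
def blob(img,lo,hi,box):
    x0,y0,x1,y1=box;h=cv2.cvtColor(img,cv2.COLOR_BGR2HSV);m=np.zeros(h.shape[:2],np.uint8)
    m[y0:y1,x0:x1]=cv2.inRange(h,lo,hi)[y0:y1,x0:x1]
    n,l,s,c=cv2.connectedComponentsWithStats(m);i=1+s[1:,4].argmax();return c[i],s[i]
E
python3 - <<'E'
from h import *
o=bot.get_obs()
im={n:cv2.imread(f"pics/{n}0.png") for n in("scene","side","wrist")}
def tr(name,lo,hi,boxes,z):
    rs=[]
    for n,b in boxes.items():
        c,s=blob(im[n],lo,hi,b);r=ray(n,*c,o);rs.append(r);print(name,n,c.round(1),s[4],s[:4],onz(n,*c,z,o).round(4))
    p=tri(rs);print(' tri',p.round(4));return p
r=tr('red',(0,150,80),(8,255,255),{'scene':(325,210,365,235),'side':(335,215,370,235),'wrist':(300,330,345,380)},.15)
g=tr('green',(60,100,20),(85,255,255),{'scene':(305,195,335,215),'side':(318,203,345,220),'wrist':(325,215,360,265)},.15)
d=g-r;print('sep',np.linalg.norm(d),'yaw',np.degrees(np.arctan2(-d[0],d[1])))
tr('padL',(0,0,0),(180,255,45),{'wrist':(235,160,275,198),'side':(285,238,299,252)},.075)
tr('padR',(0,0,0),(180,255,45),{'wrist':(220,318,256,348),'side':(305,244,318,260)},.115)
for w in((381,362),(357,358)):print('vial red back/mid',onz('wrist',*w,.15,o).round(4))
for p in((340,148),(414,205),(379,378),(312,374)): print('panel corners',onz('wrist',*p,.143,o).round(4))
E
```

```text
red scene [336.5 224.2] 54 [333 220   8   9] [ 0.5542 -0.0883  0.15  ]
red side [341.8 225.8] 55 [338 222   8   9] [ 0.5536 -0.0878  0.15  ]
red wrist [327.5 354.3] 411 [319 342  18  26] [ 0.5528 -0.0875  0.15  ]
 tri [ 0.5534 -0.0881  0.15  ]
green scene [315.9 204.5] 22 [314 202   5   6] [0.5662 0.0013 0.15  ]
green side [327.5 212.2] 44 [325 208   6   9] [ 0.5641 -0.0011  0.15  ]
green wrist [344.6 240.1] 527 [335 225  21  31] [0.5644 0.0057 0.15  ]
 tri [0.5663 0.0039 0.1478]
sep 0.09291247417913617 yaw -7.9857556243634225
padL wrist [254.6 179.3] 717 [240 165  30  30] [0.4892 0.0378 0.075 ]
padL side [292.  242.9] 22 [288 242  11   4] [0.486 0.032 0.075]
 tri [0.4886 0.0375 0.0722]
padR wrist [234.5 334.2] 754 [220 318  32  30] [ 0.4713 -0.0924  0.115 ]
padR side [311.5 252.3] 53 [306 250  12   6] [ 0.4662 -0.1119  0.115 ]
 tri [ 0.4709 -0.0979  0.108 ]
vial red back/mid [ 0.5947 -0.0946  0.15  ]
vial red back/mid [ 0.5758 -0.0909  0.15  ]
panel corners [0.5607 0.0672 0.143 ]
panel corners [0.6126 0.0289 0.143 ]
panel corners [ 0.5952 -0.1155  0.143 ]
panel corners [ 0.5402 -0.1116  0.143 ]
```

Everything agrees: vial separation is about 90 mm at z = 0.15, the pads are about 133 mm apart, and sorter yaw is about -8°. That puts the origin at about (0.576,-0.043), the right pad at about (0.470,-0.096), and the red vial at about (0.570,-0.088). Next I'll go above the right pad with the gripper shut and the tool turned +8°.

{"api": "send_rows", "payload": {
  "targets": "-20 -18 0 2 255; -45 -40 0 5 255; -70 -60 0 8 255; -96 -81 0 8 255; -96 -81 0 8 255; -96 -81 30 8 255; -96 -81 60 8 255; -96 -81 85 8 255; -96 -81 95 8 255; -96 -81 95 8 255",
  "newtons": 30
}}

```text
time: 1.4
ee_pos: [0.469, -0.0957, 0.1361]
tcp_rot: [-180.0, -0.0, 82.0]
wrist_force: [-0.6, 0.2, 0.2]
opening: -0.0002
grasp_force: 0.0
```

```bash
python3 - <<'E'
from h import *
o=bot.get_obs();print(o['time'],o['ee_pos'],o['tcp_rot'],o['wrist_force'],o['opening'])
a=camera("scene");b=camera("side");w=camera("wrist")
c=np.hstack([cv2.resize(a[175:305,225:365],(400,371)),cv2.resize(b[165:295,250:390],(400,371))])
cv2.imwrite("pics/s1.png",c)
E
```

```text
1.4 [ 0.46899297 -0.09568808  0.13608162] [-1.79954832e+02 -7.02115237e-03  8.20211092e+01] [-0.55247428  0.18896086  0.20053271] -0.00015985416602036205
```

View pics/s1.png

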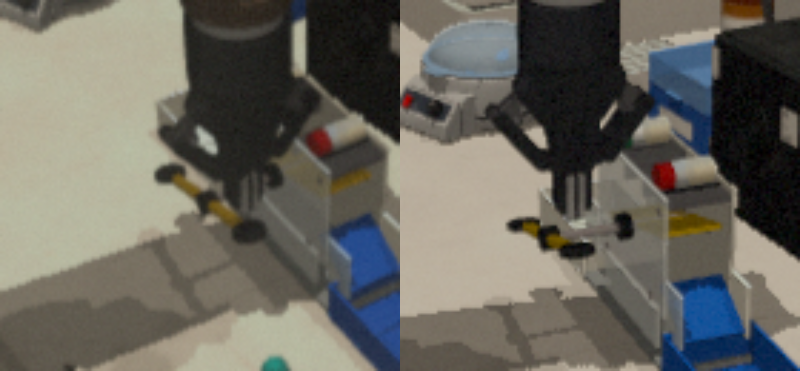

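The tip stands over the right pad. The shut knuckles stick out about 63 mm along the closing axis, which would come very close to the panel when pressing, so I'll turn the tool 90°.

```bash
python3 -c "
from h import *
print(bot.get_obs()['q'])"
```

```text
[-1.15541352e+01 -5.63871903e+00 -1.08736464e+01  8.46796341e+01
  2.06568090e-03  8.64407839e+01]
```

{"api": "send_rows", "payload": {
  "targets": "0 0 0 -10 255; 0 0 0 -20 255; 0 0 0 -30 255; 0 0 0 -40 255; 0 0 0 -50 255; 0 0 0 -60 255; 0 0 0 -70 255; 0 0 0 -80 255; 0 0 0 -90 255; 0 0 0 -90 255; 0 0 10 -90 255; 0 0 16 -90 255; 0 0 20 -90 255; 0 0 25 -90 255; 0 0 30 -90 255; 0 0 35 -90 255; 0 0 40 -90 255; 0 0 45 -90 255; 0 0 50 -90 255; 0 0 50 -90 255"
}}

```text
time: 4.05
ee_pos: [0.4688, -0.0959, 0.0858]
tcp_rot: [180.0, -0.0, 172.0]
wrist_force: [-0.4, 0.6, -0.6]
opening: -0.0003
grasp_force: 0.0
```

{"api": "send_rows", "payload": {
  "targets": "0 0 3 0 255; 0 0 6 0 255; 0 0 8 0 255; 0 0 10 0 255; 0 0 10 0 255"
}}

```text
time: 4.68
ee_pos: [0.4689, -0.096, 0.0761]
tcp_rot: [-180.0, -0.0, 172.0]
wrist_force: [0.1, -0.1, 0.1]
opening: 0.0001
grasp_force: 0.0
```

{"api": "send_rows", "payload": {
  "targets": "0 0 1 0 255; 0 0 2 0 255; 0 0 3 0 255; 0 0 4 0 255; 0 0 4 0 255"
}}

```text
time: 5.3
ee_pos: [0.4693, -0.096, 0.0746]
tcp_rot: [180.0, 0.1, 172.0]
wrist_force: [-7.1, 1.9, 19.6]
opening: 0.0001
grasp_force: 9.1
```

```bash
python3 - <<'E'
from h import *
o=bot.get_obs();print(o['time'],o['ee_pos'],o['wrist_force'])
a=camera("scene");b=camera("side")
c=np.hstack([cv2.resize(a[175:305,225:365],(400,371)),cv2.resize(b[165:295,250:390],(400,371))])
cv2.imwrite("pics/s2.png",c)
E
```

```text
5.3 [ 0.46932468 -0.09596787  0.07460051] [-7.0647472   1.87342555 19.63325136]
```

View pics/s2.png

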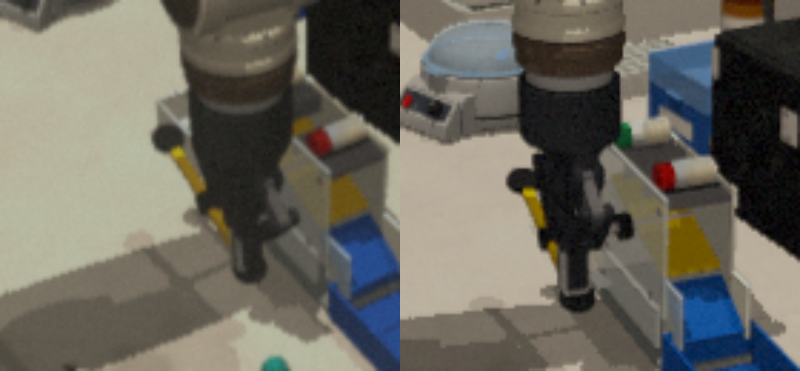

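The gate is at the right-down stop: about 20 N on the pad, tip at 74.6 mm, and the yellow plate slopes to the right. Now lift, turn back, and go outside the red vial.

{"api": "send_rows", "payload": {
  "targets": "0 0 -5 0 255; 0 0 -20 0 255; 0 0 -50 0 255; 0 0 -90 0 255; 0 0 -125 10 255; 0 0 -140 20 255; 0 0 -140 30 255; -20 -20 -140 40 255; -40 -25 -140 50 255; -60 -25 -140 60 255; -80 -20 -140 70 255; -95 -15 -140 80 255; -101 -13 -140 90 255; -101 -13 -140 90 255; -101 -13 -140 90 255"
}}

```text
time: 7.28
ee_pos: [0.567, -0.123, 0.2125]
tcp_rot: [-180.0, 0.0, 82.2]
wrist_force: [0.5, -0.5, -0.2]
opening: -0.0001
grasp_force: 0.0
```

```bash
python3 - <<'E'
from h import *
o=bot.get_obs();print(o['time'],o['ee_pos'],o['tcp_rot'],o['wrist_force'])
a=camera("scene");b=camera("side");w=camera("wrist")
cv2.imwrite("pics/w3.png",w)
c=np.hstack([cv2.resize(a[175:305,265:405],(400,371)),cv2.resize(b[165:295,270:410],(400,371))])
cv2.imwrite("pics/s3.png",c)
rs=[]
for n,i,bx in(("scene",a,(325,210,365,235)),("side",b,(335,215,370,235))):
    p,s=blob(i,(0,150,80),(8,255,255),bx);rs.append(ray(n,*p));print(n,p,s[4])
print(tri(rs))
E
```

```text
7.275 [ 0.5669776  -0.12298644  0.21252863] [-1.79997155e+02  1.79687931e-03  8.22168416e+01] [ 0.51112906 -0.53117285 -0.15807765]
scene [337.35714286 224.03571429] 28
side [342.6  226.25] 40
[ 0.55596446 -0.08841362  0.14903264]
```

View pics/s3.png

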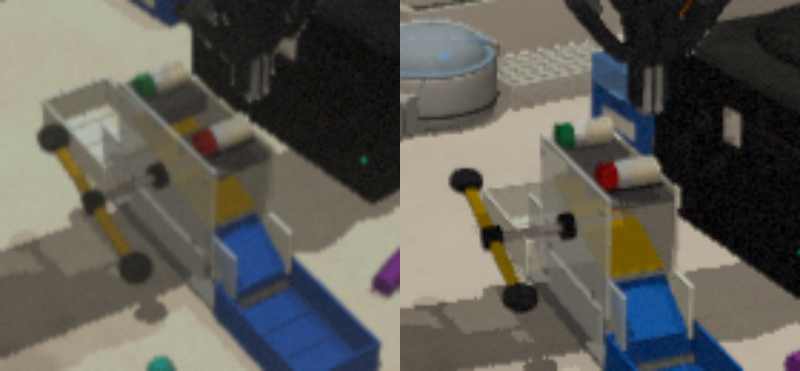

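The gate stays fully right-down and the vial hasn't moved (cap at about y = -0.088). Lower outside it, checking for contact first.

{"api": "send_rows", "payload": {
  "targets": "-4 0 20 0 255; -4 0 45 0 255; -4 0 60 0 255; -4 0 67 0 255; -4 0 67 0 255"
}}

```text
time: 8.05
ee_pos: [0.5666, -0.1268, 0.1454]
tcp_rot: [180.0, -0.0, 82.0]
wrist_force: [0.8, -0.1, 0.3]
opening: -0.0
grasp_force: 0.0
```

```bash
python3 - <<'E'
from h import *
o=bot.get_obs();print(o['time'],o['ee_pos'],o['tcp_rot'],o['wrist_force'])
a=camera("scene");b=camera("side")
c=np.hstack([cv2.resize(a[175:305,265:405],(400,371)),cv2.resize(b[165:295,270:410],(400,371))])
cv2.imwrite("pics/s4.png",c)
E
```

```text
8.05 [ 0.56661999 -0.1268483   0.14544335] [ 1.79998519e+02 -1.95644883e-03  8.20202452e+01] [ 0.75917879 -0.06037979  0.25535822]
```

View pics/s4.png

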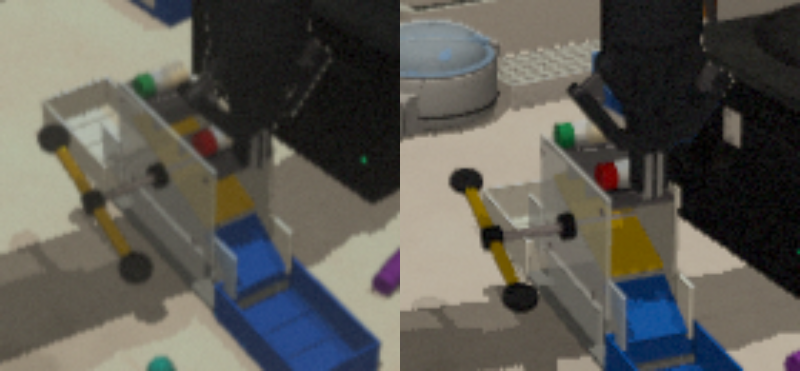

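The fingers are between the panels, just outside the red vial. Push slowly inward.

{"api": "send_rows", "payload": {
  "targets": "4 0 0 0 255; 8 0 0 0 255; 11 0 0 0 255; 14 0 0 0 255; 17 0 0 0 255; 20 0 0 0 255; 24 0 0 0 255; 28 0 0 0 255; 32 0 0 0 255; 36 0 0 0 255; 40 0 0 0 255; 44 0 0 0 255; 48 0 0 0 255; 51 0 0 0 255; 54 0 0 0 255; 57 0 0 0 255; 57 0 0 0 255"
}}

```text
time: 10.28
ee_pos: [0.5746, -0.0703, 0.1453]
tcp_rot: [-180.0, 0.0, 82.0]
wrist_force: [0.2, 0.7, 0.3]
opening: -0.0003
grasp_force: 0.0
```

```bash
python3 - <<'E'
from h import *
o=bot.get_obs();print(o['time'],o['ee_pos'],o['tcp_rot'],o['wrist_force'])
a=camera("scene");b=camera("side")
c=np.hstack([cv2.resize(a[185:315,265:405],(400,371)),cv2.resize(b[195:325,270:410],(400,371))])
cv2.imwrite("pics/s5.png",c)
E
```

```text
10.275 [ 0.57460548 -0.07027161  0.1452683 ] [-1.79998067e+02  4.42116895e-04  8.20144272e+01] [0.17502794 0.69868054 0.26043127]
```

View pics/s5.png

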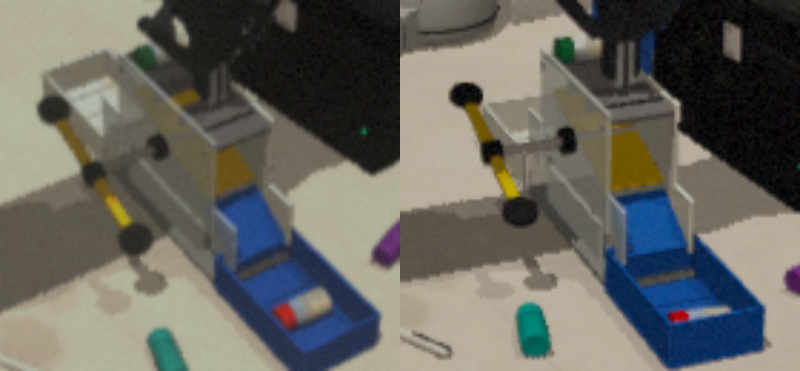

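The red vial lies in the blue tray (about (303,308) in the left crop) and the green one is still on its perch. Back the arm off straight up.

{"api": "send_rows", "payload": {
  "targets": "-3 0 0 0 255; -3 0 -20 0 255; -3 0 -50 0 255; -3 0 -80 0 255; -3 0 -100 0 255; -3 0 -100 0 255; -3 0 -100 0 255; -3 0 -100 0 255"
}}

```text
time: 11.38
ee_pos: [0.5738, -0.0734, 0.244]
tcp_rot: [-179.9, 0.0, 82.0]
wrist_force: [0.3, -0.6, 0.4]
opening: -0.0005
grasp_force: 0.0
```

```bash
python3 - <<'E'
from h import *
from workcell import ticket
a=camera("scene");g,s=blob(a,(60,100,20),(85,255,255),(305,195,335,215));r,t=blob(a,(0,150,80),(8,255,255),(340,260,400,315))
print(g,s[4],onz("scene",*g,.15),r,t[4],onz("scene",*r,.015))
if abs(g[0]-315.9)<3: print(ticket.job_done())
E
```

```text
[315.625      204.29166667] 24 [0.56646539 0.00246914 0.15      ] [372.75 304.25] 4 [ 0.53855486 -0.23412285  0.015     ]
the job is handed in; nothing more can be done
None
```

The gate is rocked fully to the right, the red-capped vial is in the blue tray, the green-capped vial is still on its perch, and the job is handed in at about 11.4 s.

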